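# Seat the mixer cartridge in its housing and swing the retaining arm over it

### The arm

A 7-joint arm with a two-finger parallel gripper is mounted at the origin on the work surface. World frame = base frame: x ahead of the robot, y to its left, z up, the work surface at z = 0. Lengths are in mm, angles in rad, forces in N, time in s.
With the tool pointing down it reaches from about 400 to 875 mm from the base axis. Payload 4.4 kg.
Tool frame: the origin (TCP) lies between the finger pads; the fingertips stand 25 mm ahead of it and the grasp point (between the pads) lies 6 mm ahead of it; z points along the fingers, y is the line along which they close (so a half turn about z gives the same grasp; the last joint's range is limited). The gripper opens to 85 mm and grips with 20 to 120 N. Pads are 22 mm wide; open, the fingers measure 114 mm over their backs; the gripper's body (76 mm by 85 mm) begins 54 mm behind the grasp point. The pads swing forward as they close: fully open they stand 13 mm farther back than shut.
Start: joints at [1.084, 0.628, 0.038, 1.517, -0.027, 0.996, -0.02], TCP at [265.546, -593.298, 256.313] pointing down, gripper open.
Joint ranges: [-3.06, 3.06], [-0.37, 2.12], [-1.25, 1.32], [0.18, 2.47], [-1.1, 4.24], [0.23, 1.98], [-2.94, 2.94]. Speed limits (rad/s): [2.57, 2.57, 3.14, 3.14, 3.14, 3.14, 3.14].

### API

Orientations are given as a rotation vector (axis times angle).
In Python, from plant import * gives the robot as it stands. The module is installed in compiled form; this text tells all that it offers.
- The arm moves only by the shell command python3 -m handwheel 'ROWS' [OPENING] [FORCE]. ROWS is JSON, a list of rows, each a list of 6 numbers: the shift along the tool's x, y, z in m, then the turn, a rotation vector about the tool's x, y, z in rad. In form: [[x, y, z, rx, ry, rz], ...]. A call has 1 to 20 rows; each row is the pose to reach, as a shift and turn from the pose commanded when the call began, along the tool's axes at that moment; what a row does not reach only later rows make up. A row lasts 1/8 s, in which the tool goes at most 62.5 mm and 10.7 degrees, less where a joint would pass 70% of its speed; a pose out of reach is approached as far as the arm can. A call with a gripper value outside its range is refused whole. OPENING is the opening, from 0 (shut) to 1 (fully open), set as the call begins (- or left out, the last holds). The fingers move at their own pace and stop on an object; FORCE is the grip in N (left out, the last holds). Time passes only in rows, so rows that repeat a pose let the fingers close. It gives the time, the measured TCP pose, the force, the opening and the grip force at its end, in the units of the state.
- get_obs(): the state, without advancing time (a new reading comes with each control period).
- read_camera(name): name is "scene" or "top" or "wrist"; returns a dict with "img" (480x640x3 uint8, red, green, blue), "depth" (480x640 float32, mm along the optical axis (not along the pixel's ray), 0 where there is no reading), "vfov" (degrees; the focal length in pixels is half the picture's height over the tangent of half this angle, whatever the lens; pixels are square), "cx", "cy" (the principal point, pixels), "pose" (4x4, takes a point from camera to world coordinates); the wrist camera has in their place "T_tool_cam" (4x4, takes a point from camera to tool coordinates, whose origin is the TCP and whose axes are the flange's). Camera axes: x right, y down, z forward; pixel columns grow to the right and rows downward; lengths in mm; the calibration is good to about 2 mm. A picture is of the moment at which its call begins: read the wrist's pose just before it.
- job_done(): hands the job in; it is judged then, once.
The state is a dict: "time_s": time; "joint_pos": joint angles; "qvel": joint speeds; "joint_efforts": joint torques, N m; "tcp_pos": TCP position; "tcp_rot": TCP orientation; "contact_force": force on the tool from outside, world axes, zero at the start; "ft_torque": the same for the moment, N m; "width": opening from 0.0 (shut) to 1.0 (fully open); "grip_force": force on a finger pad.
Only numpy, scipy, OpenCV 4.12 (cv2) and the standard library are available. Lean on these libraries where they do the work, as an engineer would, in place of code of your own. Each camera call takes 0.05 s, during which the arm holds its last target. There are 200 camera calls.

### The job

Put the valve cartridge, stem up, into the bore of the brass mixer housing, press lightly and turn it until its cross-shaped foot drops into the slots and it is fully home with its flange on the rim. Be gentle: the ceramic inside cracks if it is pressed hard. Then swing the nest's retaining arm over the flange as far as it goes, let go of everything, and leave the other things on the bench alone.

Things in the scene. Friction and masses are not known exactly. Their poses are not given: they have to be found in the camera images.
- cartridge: Mixer cartridge, loose, about 90 g, upright: grey plastic with a steel stem on top. Origin: centre of its underside; z up. From there up: 0-7 mm a cross foot (two crossed bars 30 mm long, 7 mm wide, along x and y); 7-37 mm a 34 mm diameter cylinder with rounded edge; 37-42 mm a 44 mm flange; 42-84 mm the round 18 mm stem, the place to grip.
- housing: Brass mixer housing upright in a flat aluminium nest (130 x 150 mm, 20 mm thick), all fixed to the bench. Origin: on the bore axis at bench height, z up. Housing 62 mm across, rim 70 mm above the bench. A cartridge fully home has its flange on the rim and its origin 33 mm above this origin. Contact between cartridge and housing must stay below 40 N; 3 to 8 N is enough for turning.
- bore_mouth (a point): Centre of the bore at the housing's rim, 70 mm above the bench. The bore is 36 mm in diameter; over its top 6 mm a lead-in widens it to 43 mm at the rim.
- bore_seat (a point): Bore centre at the seat, 30 mm below the rim. Two crossed slots in it, 9.2 mm wide and at least 7 mm deep, take the foot every quarter turn. Their angle is different each time and not given (this frame does not show it): find it by turning the cartridge under light pressure, a quarter turn at most. Between slots the cartridge stands 7 mm too high. The seat does not turn.
- clamp (a joint): Angle of the nest's retaining arm, rad: 0 = closed on its stop (lying over the flange, beside the stem); grows as it opens, counter-clockwise seen from above, to 1.6. Moves stiffly (about 1 N at the knob), stays where left. It sweeps 7 to 13 mm above the rim, so it passes over the flange only when the cartridge is fully home.
- clamp_knob (a point): Top centre of the upright black knob (12 mm diameter, standing 28 mm above the arm) near the free end of the retaining arm, 111 mm above the bench. It is the place to push or pinch; it moves on a circle of 82 mm radius about clamp_pivot.
- clamp_pivot (a point): On the vertical pivot axis of the retaining arm, at its top, 84 mm above the bench; from here the steel arm (10 mm wide, 6 mm thick) runs 88 mm towards the knob. Fixed in the housing's frame at x 17 mm, y 65 mm; the closed arm points along the housing's -y.
- ring_nut: Bystander: brass ring nut lying flat, 54 mm across, 12 mm high. Leave it alone.
- plug: Bystander: short grey plastic plug, 32 mm diameter, 36 mm tall, without stem or flange. Leave it alone.
- spray0: Bystander: finished dark spray handle standing upright, foot 52 mm across, 193 mm tall, steel lever at its side. Leave it alone.
- spray1: Bystander: another such spray handle.
- spray2: Bystander: another such spray handle.
- carton: Bystander: white carton 190 x 75 x 60 mm. Leave it alone.
- driver: Bystander: screwdriver lying on the bench. Leave it alone.
Mind the look-alikes: they are no part of the job. Of the things that look like the cartridge, the smallest one is meant.

How it is judged:
By the outcome, as a careful person would: the job done as asked, in the order asked, and still so for the second after the job is handed in, with the robot touching nothing.
It also fails if it takes over 72 s, if anything falls off the work surface, if the arm or the gripper's body presses on something with over 40 N, if the wrist force passes 120 N, or if a joint passes its speed limit or range.

## Working session

There is one attempt and no reset: what is moved stays moved. The work goes in short steps, Python scripts to look and compute and a shell command to move; the robot and the scene stay as the last step left them, time stands still between calls to the robot, and variables do not carry over. Pictures are saved under pics/ and viewed, at most 10 in all, crops included, and the job is handed in when it is done.

```bash
mkdir -p pics; cat > h.py <<'E'
from plant import *
import numpy as np, cv2
from scipy.spatial.transform import Rotation as R
def K(c):
    f=240/np.tan(np.radians(c["vfov"])/2); return f,c["cx"],c["cy"]
def cloud(c,T):
    f,cx,cy=K(c); v,u=np.mgrid[:480,:640]; d=c["depth"]
    p=np.stack([(u-cx)/f*d,(v-cy)/f*d,d],-1); return p@T[:3,:3].T+T[:3,3]
def ray(c,T,u,v,z):
    f,cx,cy=K(c); d=T[:3,:3]@np.array([(u-cx)/f,(v-cy)/f,1]); return T[:3,3]+d*(z-T[2,3])/d[2]
def tool():
    o=get_obs(); T=np.eye(4); T[:3,:3]=R.from_rotvec(o["tcp_rot"]).as_matrix(); T[:3,3]=o["tcp_pos"]; return T
E
python3 - <<'E'
from h import *
o=get_obs(); print(o); print(tool().round(3))
for n in("scene","top"):
    c=read_camera(n); cv2.imwrite(f"pics/{n}0.png",c["img"][...,::-1]); np.savez(f"{n}0.npz",**c); print(n,c["vfov"],c["cx"],c["cy"],c["pose"].round(3).tolist(),(c["depth"]>0).mean())
E
```

```text
{'time_s': 0.0, 'joint_pos': array([ 1.08421588,  0.62934955,  0.03844749,  1.51836553, -0.02700191,
        0.99626526, -0.02003296]), 'qvel': array([-8.35349445e-04, -7.91351538e-04,  5.21217675e-04,  5.27263030e-05,
       -1.47582439e-03,  1.02415984e-04, -1.62117129e-03]), 'joint_efforts': array([ 1.47326311e-03, -5.63392246e+01,  1.22593246e+00, -1.93442845e+01,
        1.08363898e-02,  1.04389715e-02,  2.24264170e-05]), 'tcp_pos': array([ 265.30100741, -592.77305764,  255.38769716]), 'tcp_rot': array([-3.07054904e+00, -6.55655381e-01,  6.53270307e-04]), 'contact_force': array([-0.06856738, -0.4232613 ,  0.29013992]), 'ft_torque': array([0.01054234, 0.01470302, 0.02042544]), 'grip_force': 0.0, 'width': 0.9983896433921668}
[[ 9.13000e-01  4.08000e-01 -1.00000e-03  2.65301e+02]
 [ 4.08000e-01 -9.13000e-01  2.00000e-03 -5.92773e+02]
 [-0.00000e+00 -2.00000e-03 -1.00000e+00  2.55388e+02]
 [ 0.00000e+00  0.00000e+00  0.00000e+00  1.00000e+00]]
scene 49.06310275726059 321.8263843473753 237.50761735048096 [[-0.226, 0.795, -0.563, 1238.679], [0.974, 0.182, -0.133, 200.306], [-0.003, -0.579, -0.815, 955.767], [0.0, 0.0, 0.0, 1.0]] 0.9960514322916667
top 50.32310189683889 318.735412142106 239.04341815744746 [[-0.006, -0.993, 0.117, 445.228], [-1.0, 0.007, 0.014, 57.398], [-0.015, -0.117, -0.993, 1380.321], [0.0, 0.0, 0.0, 1.0]] 0.996083984375
```

View pics/scene0.png

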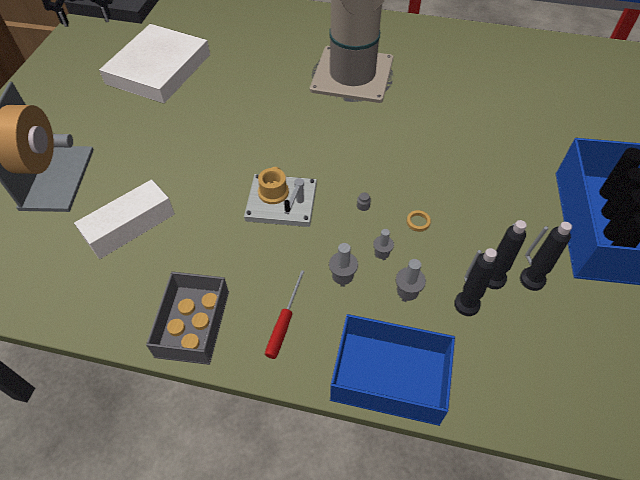

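View pics/top0.png

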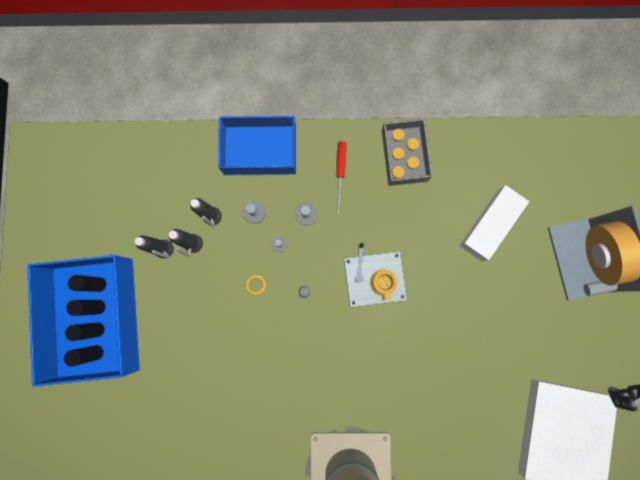

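The scene view shows three stemmed, flanged parts; the smallest is at scene (384,243), top (279,243). The housing is at scene (272,185), top (384,283). The black knob is at scene (287,206), top (361,245), so the arm is open. The plug, ring, sprays and driver are all away from these.

```bash
python3 - <<'E'
from h import *
for n in("scene","top"):
    c=dict(np.load(f"{n}0.npz")); P=cloud(c,c["pose"])
    def box(u0,u1,v0,v1,z0,z1,l):
        q=P[v0:v1,u0:u1].reshape(-1,3); q=q[(q[:,2]>z0)&(q[:,2]<z1)]
        if len(q)==0: print(n,l,"none");return
        print(n,l,len(q),"med",np.median(q,0).round(1),"mid",((q.min(0)+q.max(0))/2).round(1),"ext",np.ptp(q,axis=0).round(1))
    if n=="top": B=dict(cart=(268,292,232,254),big1=(240,270,198,225),big2=(293,320,200,227),hou=(370,400,268,302),nest=(343,409,250,310),knob=(352,370,238,252),piv=(353,366,270,286))
    else: B=dict(cart=(370,398,226,262),hou=(256,290,165,203),knob=(281,293,196,214),piv=(292,306,176,204))
    for k,b in B.items():
        for z in {"cart":[(75,95),(34,48),(5,300)],"big1":[(5,300)],"big2":[(5,300)],"hou":[(62,76)],"nest":[(14,26)],"knob":[(90,120)],"piv":[(70,95)]}[k]: box(*b,*z,k+str(z))
c=dict(np.load("top0.npz"));s=dict(np.load("scene0.npz"))
print(ray(c,c["pose"],384,283,70),ray(c,c["pose"],361,245,111),ray(c,c["pose"],279,243,84))
a=cv2.resize(c["img"][180:320,230:420],(800,589),interpolation=3);cv2.imwrite("pics/topc.png",a[...,::-1])
E
```

```text
scene cart(75, 95) 64 med [595.5 181.3  83.6] mid [594.1 181.5  81.3] ext [16.8 16.7 12.2]
scene cart(34, 48) 215 med [599.6 180.6  41.6] mid [594.9 180.9  41.5] ext [39.4 43.  12.7]
scene cart(5, 300) 434 med [600.4 181.   42.2] mid [594.9 180.9  46.4] ext [39.4 43.  82. ]
scene hou(62, 76) 365 med [491.4 -91.8  68.7] mid [492.2 -92.6  68. ] ext [63.6 62.5 12. ]
scene knob(90, 120) 53 med [585.5 -29.  105.8] mid [582.7 -29.4 102. ] ext [12.6 11.8 24. ]
scene piv(70, 95) 151 med [511.  -25.   82.7] mid [526.  -25.4  79.4] ext [71.4 21.5 16. ]
top cart(75, 95) 39 med [588.7 180.6  83.4] mid [589.3 180.5  82.8] ext [16.1 15.6 14.2]
top cart(34, 48) 161 med [587.6 179.2  41.5] mid [589.4 182.2  41.6] ext [40.5 42.9 12.7]
top cart(5, 300) 216 med [588.5 179.6  42.2] mid [598.2 182.5  47.5] ext [58.1 43.7 84.8]
top big1(5, 300) 399 med [669.3 244.1  57.7] mid [683.4 254.   61.6] ext [ 77.3  76.6 113.1]
top big2(5, 300) 402 med [663.  109.8  57.2] mid [673.7 111.8  62.9] ext [ 71.2  70.9 115.7]
top hou(62, 76) 299 med [488.  -92.3  68.6] mid [487.  -91.   68.7] ext [58.9 59.7 13.3]
top nest(14, 26) 1938 med [505.4 -57.5  19.6] mid [498.2 -69.9  20. ] ext [142.6 160.2  11.9]
top knob(90, 120) 24 med [578.8 -29.4 110.5] mid [578.8 -29.6 103.8] ext [10.9 10.3 22. ]
top piv(70, 95) 79 med [500.5 -25.2  83. ] mid [503.2 -25.1  82.9] ext [30.8 20.6 13.2]
[485.47633585 -89.38657887  70.        ] [579.08107739 -29.46117748 111.        ] [588.60957752 177.94153555  84.        ]
```

View pics/topc.png

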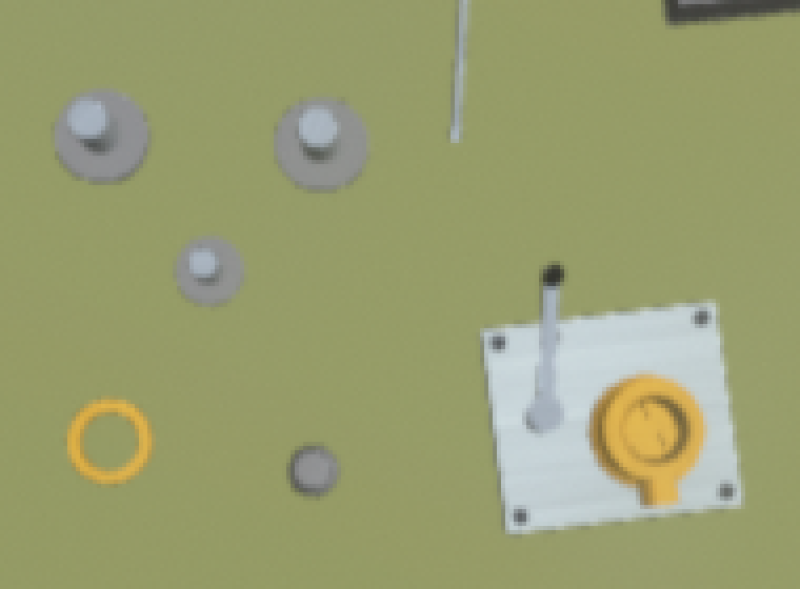

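```bash
cat >> h.py <<'E'
def go(x,y,z,yaw):
    T=tool(); G=np.eye(4); a=np.radians(yaw); ux=np.array([np.cos(a),np.sin(a),0]); uz=np.array([0,0,-1.])
    G[:3,:3]=np.stack([ux,np.cross(uz,ux),uz],1); G[:3,3]=x,y,z; D=np.linalg.inv(T)@G
    print("shift m",(D[:3,3]/1000).round(4),"turn",R.from_matrix(D[:3,:3]).as_rotvec().round(3))
E
python3 - <<'E'
from h import *
c=read_camera("wrist"); print(c["vfov"],c["T_tool_cam"].round(3).tolist())
go(489,-92,300,79)
E
```

```text
66.17828307702047 [[0.0, -0.961, -0.278, 69.738], [1.0, 0.001, -0.0, 0.454], [0.001, -0.278, 0.961, -118.352], [0.0, 0.0, 0.0, 1.0]]
shift m [ 0.4087 -0.3659 -0.0439] turn [-0.001 -0.001 -0.958]
```

```bash
python3 -m handwheel '[[0.05,-0.045,0,0,0,-0.12],[0.1,-0.09,0,0,0,-0.24],[0.15,-0.135,0,0,0,-0.36],[0.2,-0.18,0,0,0,-0.48],[0.25,-0.225,0,0,0,-0.6],[0.3,-0.27,0,0,0,-0.72],[0.35,-0.315,0.01,0,0,-0.84],[0.4,-0.355,0.02,0,0,-0.958],[0.409,-0.366,0.026,0,0,-0.958],[0.409,-0.366,0.026,0,0,-0.958],[0.409,-0.366,0.026,0,0,-0.958],[0.409,-0.366,0.026,0,0,-0.958]]' 1 20
python3 - <<'E'
from h import *
T=tool(); c=read_camera("wrist"); np.savez("w1.npz",T=T,**c); cv2.imwrite("pics/w1.png",c["img"][...,::-1]); print(T.round(2).tolist())
E
```

```text
time_s: 1.65
tcp_pos: [488.9, -93.9, 230.4]
tcp_rot: [2.427, 1.994, -0.001]
contact_force: [0.5, -0.2, 0.4]
width: 0.997
grip_force: 0.0
[[0.19, 0.98, -0.0, 488.86], [0.98, -0.19, -0.0, -93.91], [-0.0, -0.0, -1.0, 230.4], [0.0, 0.0, 0.0, 1.0]]
```

View pics/w1.png

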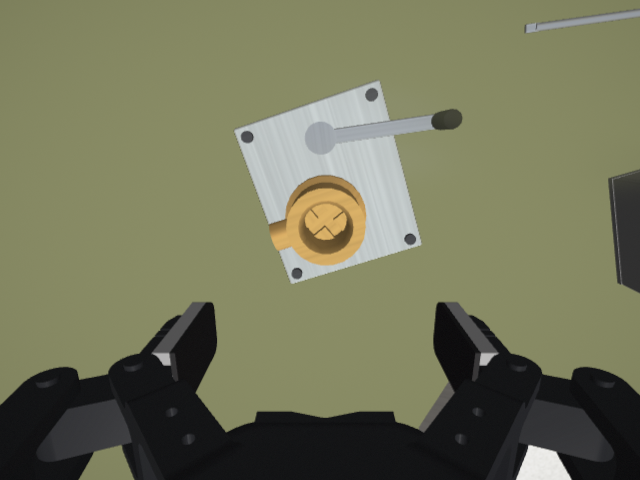

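The bore is centred at about (327,227), with the cross slots visible around (325,221). The arm runs from the pivot (320,137) to the knob (452,118).

```bash
python3 - <<'E'
from h import *
c=dict(np.load("w1.npz")); W=c["T"]@c["T_tool_cam"]; P=cloud(c,W)
q=P[170:275,275:375].reshape(-1,3); m=(q[:,2]>67)&(q[:,2]<73); q=q[m]
ctr=lambda p: cv2.minEnclosingCircle(p[:,:2].astype(np.float32))
print("rim",len(q),ctr(q))
# keep ring by colour & radius, algebraic fit of inner edge
b=P[195:255,295:355].reshape(-1,3); r=np.hypot(*(b[:,:2]-np.array(ctr(q)[0])).T)
print("seat z hist",np.histogram(b[r<16][:,2],bins=np.arange(25,75,3)))
n=P.reshape(-1,3); s=n[(n[:,2]>17)&(n[:,2]<23)&(abs(n[:,0]-495)<120)&(abs(n[:,1]+70)<120)]
print("nest",cv2.minAreaRect(s[:,:2].astype(np.float32)))
v=P[90:150,425:470].reshape(-1,3); k=v[v[:,2]>106]; print("knob",len(k),ctr(k),k[:,2].max())
v=P[115:160,300:342].reshape(-1,3); k=v[(v[:,2]>78)&(v[:,2]<90)]; print("piv",len(k),ctr(k),np.median(k[:,2]))
a=cv2.resize(c["img"][195:255,290:360],(700,600),interpolation=3); cv2.imwrite("pics/bore.png",a[...,::-1])
# rectified depth of seat
x0,y0=ctr(q)[0]
f,cx,cy=K(c); g=np.mgrid[-18:18.1:.25,-18:18.1:.25]; X=np.stack([x0+g[0],y0+g[1],np.full_like(g[0],40.)],-1)
L=(X-W[:3,3])@W[:3,:3]; u=L[...,0]/L[...,2]*f+cx; w=L[...,1]/L[...,2]*f+cy
im=cv2.remap(c["img"],u.astype(np.float32),w.astype(np.float32),1); im=cv2.resize(im,(580,580)); cv2.imwrite("pics/rect.png",im[...,::-1])
E
```

```text
rim 3014 ((489.1362609863281, -93.0860824584961), 31.085987091064453)
seat z hist (array([  0,   1, 312, 246,  68, 332,   0,   0,   0,   0,   0,   0,   0,
         0,   0,   0]), array([25, 28, 31, 34, 37, 40, 43, 46, 49, 52, 55, 58, 61, 64, 67, 70, 73]))
nest ((498.5640869140625, -71.82718658447266), (130.2366943359375, 150.14889526367188), 6.614436149597168)
knob 355 ((544.140625, -27.927879333496094), 41.843082427978516) 348.68440207384253
piv 910 ((500.8695983886719, -25.537147521972656), 13.36197280883789) 84.713685682982
```

View pics/rect.png

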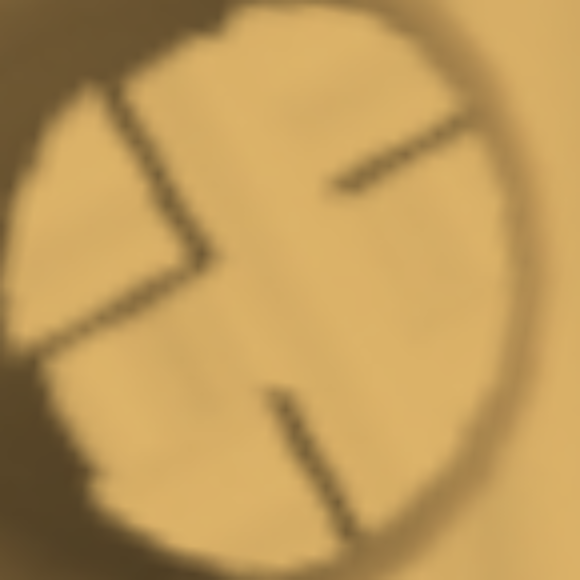

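Slots are at about 28° (mod 90°) in the world frame. Bore centre is (489.2,-93.1) and the nest yaw is 6.6°. Next is the cartridge.

```bash
python3 - <<'E'
from h import *
go(591,181,200,107)
E
```

```text
shift m [0.2894 0.0469 0.0303] turn [-0.     0.001 -0.492]
```

```bash
python3 -m handwheel '[[0.055,0.009,0,0,0,-0.12],[0.11,0.018,0,0,0,-0.24],[0.165,0.027,0.01,0,0,-0.36],[0.22,0.036,0.02,0,0,-0.48],[0.27,0.044,0.03,0,0,-0.492],[0.289,0.047,0.03,0,0,-0.492],[0.289,0.047,0.03,0,0,-0.492],[0.289,0.047,0.03,0,0,-0.492]]' 0.6 20
python3 - <<'E'
from h import *
T=tool(); c=read_camera("wrist"); np.savez("w2.npz",T=T,**c); cv2.imwrite("pics/w2.png",c["img"][...,::-1]); print(T.round(2).tolist())
P=cloud(c,T@c["T_tool_cam"]); n=P.reshape(-1,3); n=n[(np.hypot(n[:,0]-591,n[:,1]-181)<35)]
for z0,z1 in((38,45),(80,88)):
    k=n[(n[:,2]>z0)&(n[:,2]<z1)]; print(z0,len(k),cv2.minEnclosingCircle(k[:,:2].astype(np.float32)),np.median(k[:,2]))
E
```

```text
time_s: 2.7
tcp_pos: [590.7, 179.6, 200.5]
tcp_rot: [1.868, 2.525, -0.003]
contact_force: [0.3, 0.0, 0.3]
width: 0.604
grip_force: 0.0
[[-0.29, 0.96, -0.0, 590.72], [0.96, 0.29, -0.0, 179.55], [-0.0, -0.0, -1.0, 200.51], [0.0, 0.0, 0.0, 1.0]]
38 1604 ((591.2384033203125, 180.23849487304688), 22.036212921142578) 42.730819298689454
80 565 ((591.1665649414062, 180.7195281982422), 9.056403160095215) 84.7126420946133
```

View pics/w2.png

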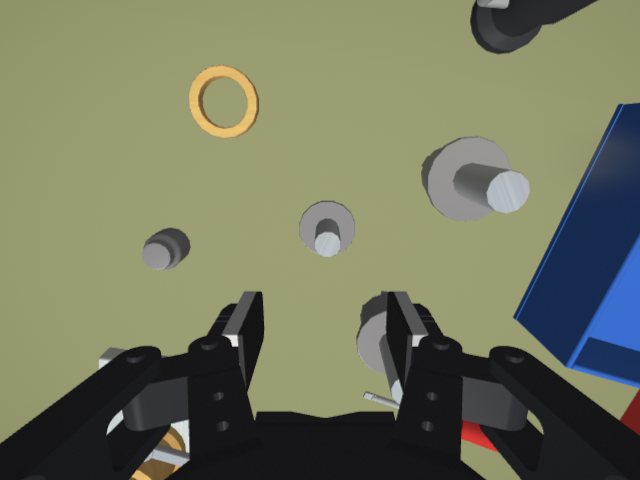

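Wrist view: the small cartridge is at (327,230), between the fingers. Its flange is 44 mm and its stem 18 mm, so it is the right one. Descend and grip.

```bash
python3 -m handwheel '[[0.001,0.001,0.03,0,0,0],[0.001,0.001,0.06,0,0,0],[0.001,0.001,0.085,0,0,0],[0.001,0.001,0.105,0,0,0],[0.001,0.001,0.118,0,0,0],[0.001,0.001,0.1255,0,0,0],[0.001,0.001,0.1255,0,0,0],[0.001,0.001,0.1255,0,0,0]]'
python3 -m handwheel '[[0,0,0,0,0,0],[0,0,0,0,0,0],[0,0,0,0,0,0],[0,0,0,0,0,0],[0,0,0,0,0,0],[0,0,0,0,0,0]]' 0 40
```

```text
time_s: 3.75
tcp_pos: [591.8, 184.1, 75.5]
tcp_rot: [1.864, 2.528, 0.002]
contact_force: [-0.2, -0.5, -0.9]
width: 0.595
grip_force: 0.0
time_s: 4.5
tcp_pos: [591.6, 183.9, 75.3]
tcp_rot: [1.864, 2.528, 0.001]
contact_force: [-0.5, -0.1, 5.8]
width: 0.198
grip_force: 39.2
```

```bash
python3 -m handwheel '[[0,0,-0.02,0,0,0],[0,0,-0.06,0,0,0],[0,0,-0.1,0,0,0],[0,0,-0.125,0,0,0],[0,0,-0.125,0,0,0],[0,0,-0.125,0,0,0]]'
python3 - <<'E'
from h import *
T=tool(); c=read_camera("wrist"); np.savez("w3.npz",T=T,**c); cv2.imwrite("pics/w3.png",c["img"][...,::-1])
P=cloud(c,c["T_tool_cam"]).reshape(-1,3); P=P[(np.hypot(P[:,0],P[:,1])<40)&(P[:,2]>15)&(P[:,2]<45)]
print(len(P),np.histogram(P[:,2],bins=15))
E
```

```text
time_s: 5.25
tcp_pos: [590.7, 183.4, 199.2]
tcp_rot: [-1.864, -2.528, 0.002]
contact_force: [-0.3, 1.2, -1.4]
width: 0.194
grip_force: 39.1
3395 (array([ 176,  135,  118,  121,   93,   54,   55,   51,   51,   60,   73,
       1231, 1035,  100,   42]), array([15.00847715, 16.48431081, 17.96014448, 19.43597814, 20.91181181,
       22.38764547, 23.86347914, 25.3393128 , 26.81514647, 28.29098013,
       29.76681379, 31.24264746, 32.71848112, 34.19431479, 35.67014845,
       37.14598212]))
```

View pics/w3.png

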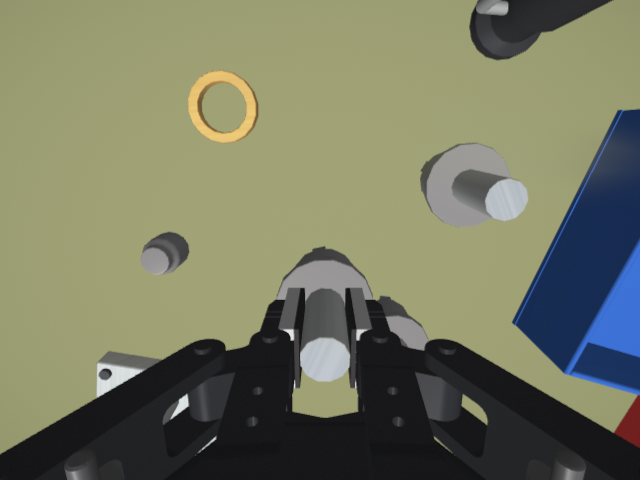

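The cartridge hangs upright between the pads, with the stem top at about (326,358) and the flange arc above it. Now its offset from the tool.

```bash
python3 - <<'E'
from h import *
from scipy.optimize import least_squares
c=dict(np.load("w3.npz")); Pc=cloud(c,c["T_tool_cam"]); P=Pc.reshape(-1,3)
P=P[(np.hypot(P[:,0],P[:,1])<45)]
s=P[(P[:,2]>-13)&(P[:,2]<-5)&(np.hypot(P[:,0],P[:,1])<16)]; print("stem top",len(s),cv2.minEnclosingCircle(s[:,:2].astype(np.float32)),np.median(s[:,2]))
f=P[(P[:,2]>30.5)&(P[:,2]<35)&(P[:,0]>2)]
A=np.c_[f[:,:2],np.ones(len(f))]; k=np.linalg.lstsq(A,f[:,2],rcond=None)[0]; print("plane tilt",k)
h=cv2.convexHull(f[:,:2].astype(np.float32))[:,0]; h=h[(h[:,0]>5)]
r=least_squares(lambda p:np.hypot(h[:,0]-p[0],h[:,1]-p[1])-22,[0,0],loss="soft_l1",f_scale=.3); print("flange ctr",r.x,len(h),np.abs(r.fun).max())
E
```

```text
stem top 2872 ((0.008271644823253155, -0.0067005581222474575), 15.971220970153809) -9.387111217896134
plane tilt [2.42898879e-02 4.54739204e-03 3.24272356e+01]
flange ctr [-3.31596306 -0.69207825] 16 0.27041946304283826
```

```bash
python3 - <<'E'
from h import *
go(490.4,-90,175,79)
E
```

```text
shift m [-0.2315 -0.1763  0.0241] turn [-0.002  0.001  0.492]
```

```bash
python3 -m handwheel '[[-0.02,-0.015,-0.02,0,0,0.04],[-0.055,-0.04,-0.025,0,0,0.12],[-0.09,-0.07,-0.025,0,0,0.2],[-0.125,-0.097,-0.025,0,0,0.28],[-0.16,-0.123,-0.025,0,0,0.36],[-0.195,-0.15,-0.025,0,0,0.44],[-0.22,-0.168,-0.015,0,0,0.48],[-0.2315,-0.1763,0.005,0,0,0.492],[-0.2315,-0.1763,0.02,0,0,0.492],[-0.2315,-0.1763,0.024,0,0,0.492],[-0.2315,-0.1763,0.024,0,0,0.492],[-0.2315,-0.1763,0.024,0,0,0.492],[-0.2315,-0.1763,0.024,0,0,0.492]]'
python3 - <<'E'
from h import *
print(get_obs()["tcp_pos"],get_obs()["joint_pos"].round(2)); go(490.4,-90,152,79)
T=tool(); c=read_camera("wrist"); np.savez("w4.npz",T=T,**c); cv2.imwrite("pics/w4.png",c["img"][...,::-1])
print(tool()[:3,3], get_obs()["contact_force"])
E
```

```text
time_s: 6.92
tcp_pos: [491.7, -89.2, 176.3]
tcp_rot: [2.423, 1.998, 0.001]
contact_force: [0.5, 0.6, -1.5]
width: 0.196
grip_force: 39.2
[491.73213521 -89.16747877 176.30195946] [ 0.29  0.54 -0.24  2.01  0.21  0.61 -0.28]
shift m [-0.0011 -0.0012  0.0243] turn [ 0.001 -0.     0.001]
[491.66032925 -89.2370868  176.28309773] [-0.98427118  0.10792397 -1.18699296]
```

View pics/w4.png

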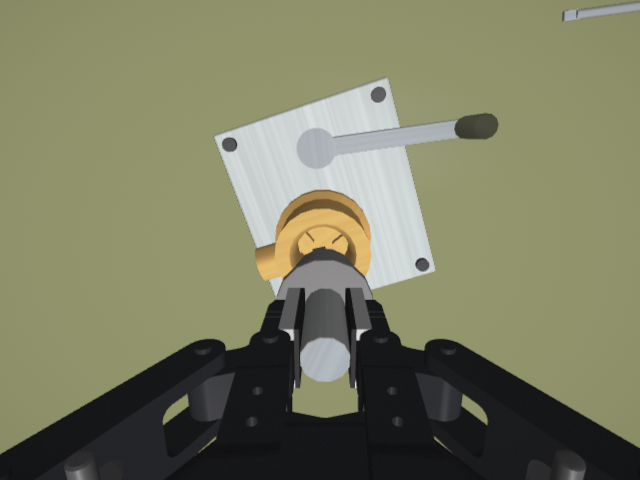

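The cartridge foot's end is just visible beyond the flange at about (320,253). The housing rim is at (322,240), and the arm is clear. I'll get the foot angle from the depth points.

```bash
python3 - <<'E'
from h import *
for n in("w3","w4"):
    c=dict(np.load(n+".npz")); P=cloud(c,c["T_tool_cam"]); m=(np.hypot(P[...,0]+3.3,P[...,1]+.7)<24)&(P[...,2]>40)&(P[...,2]<80)
    v,u=np.nonzero(m); q=P[m]-[-3.3,-.7,0]
    print(n,len(q))
    for i in np.argsort(v*1000+u)[::max(1,len(q)//45)]: print(u[i],v[i],q[i].round(1),c["img"][v[i],u[i]])
c=dict(np.load("w4.npz")); cv2.imwrite("pics/foot.png",np.hstack([cv2.resize(dict(np.load(k+".npz"))["img"][235:285,290:357],None,fx=5.8,fy=5.8,interpolation=2) for k in("w3","w4")])[...,::-1])
E
```

```text
w3 388
320 247 [14.7 -2.4 74.6] [96 97 80]
318 248 [14.8 -3.5 72.6] [61 60 61]
313 249 [14.2 -6.2 72.7] [70 69 65]
321 249 [16.8 -1.7 64.3] [62 61 62]
329 249 [16.3  2.4 65.7] [79 79 73]
317 250 [16.5 -3.8 63.5] [61 60 60]
325 250 [16.3  0.3 64. ] [63 62 63]
333 250 [16.1  4.5 64.6] [66 65 65]
318 251 [16.1 -3.3 62.9] [60 60 60]
326 251 [16.5  0.9 61.7] [63 62 62]
334 251 [15.7  5.  64.2] [66 66 66]
315 252 [16.3 -4.8 60.7] [61 60 61]
323 252 [16.6 -0.7 59.7] [62 61 61]
331 252 [16.3  3.4 60.6] [65 64 64]
308 253 [14.4 -8.5 64.8] [96 96 80]
316 253 [16.6 -4.2 58.1] [60 60 60]
325 253 [16.8  0.3 57.5] [62 63 62]
333 253 [16.1  4.4 59.6] [66 66 66]
306 254 [13.5 -9.6 65.8] [96 96 79]
314 254 [15.8 -5.2 58.7] [60 60 60]
322 254 [16.5 -1.2 56.7] [62 61 61]
330 254 [16.4  2.8 57.1] [65 64 65]
338 254 [14.8  7.  62. ] [67 66 67]
308 255 [14.2 -8.4 62.2] [59 59 59]
316 255 [16.5 -4.1 54.9] [62 61 61]
324 255 [16.4 -0.1 55.3] [64 63 63]
332 255 [16.3  3.8 55.8] [66 65 65]
340 255 [14.3  8.1 61.9] [67 67 67]
306 256 [14.  -9.4 61.1] [60 58 59]
314 256 [15.6 -5.1 56.1] [61 61 61]
322 256 [16.6
[... 1768 characters left out ...]
 59 60]
325 256 [15.9  0.6 54.7] [62 62 63]
333 256 [15.9  4.6 54.7] [64 63 63]
341 256 [13.8  8.8 61.1] [66 65 66]
306 257 [13.8 -9.  59.4] [56 55 55]
314 257 [15.7 -4.8 53.8] [60 59 59]
322 257 [16.4 -0.8 51.7] [62 60 61]
330 257 [16.   3.1 52.7] [60 60 60]
338 257 [15.   7.1 55.9] [66 66 66]
346 257 [11.6 11.7 66.1] [72 66 59]
309 258 [14.3 -7.4 56.3] [58 57 57]
340 258 [14.3  8.1 56.3] [65 65 65]
302 259 [ 11.9 -11.3  61.8] [53 52 53]
339 259 [14.8  7.5 53.3] [64 63 64]
347 259 [11.1 12.1 64.1] [65 64 64]
307 260 [14.4 -8.2 52.9] [58 56 56]
348 260 [10.8 12.6 63.7] [64 64 64]
345 261 [13.1 10.6 55.3] [65 64 64]
301 262 [ 11.5 -11.6  58.3] [54 54 54]
300 263 [ 11.3 -12.   57.4] [54 54 54]
```

View pics/foot.png

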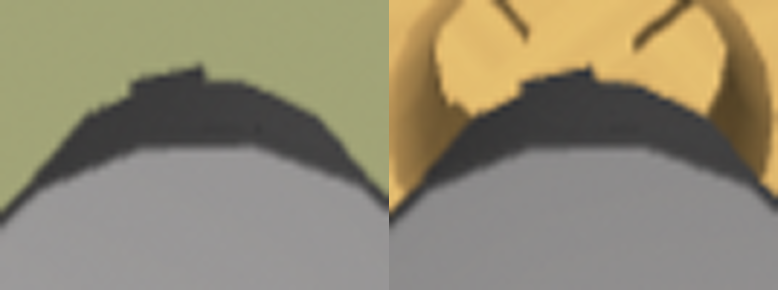

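The foot bar points at about -13° in the tool frame, which is 92° (2° mod 90) in the world, so it needs about +26°. I'll align to about 7° short, insert with a light touch, then turn.

```bash
python3 - <<'E'
from h import *
go(489.3,-89.7,152,98)
E
```

```text
shift m [-0.0009 -0.0023  0.0243] turn [ 0.001  0.    -0.331]
```

```bash
python3 -m handwheel '[[-0.001,-0.0023,0,0,0,-0.16],[-0.001,-0.0023,0,0,0,-0.331],[-0.001,-0.0023,0.012,0,0,-0.331],[-0.001,-0.0023,0.02,0,0,-0.331],[-0.001,-0.0023,0.02,0,0,-0.331],[-0.001,-0.0023,0.02,0,0,-0.331]]'
python3 - <<'E'
from h import *
go(489.3,-89.7,142,98);print(get_obs()["contact_force"])
E
```

```text
time_s: 7.72
tcp_pos: [488.9, -89.8, 155.7]
tcp_rot: [-2.062, -2.37, 0.0]
contact_force: [0.1, 0.9, -1.4]
width: 0.199
grip_force: 39.2
shift m [0.0001 0.0004 0.0137] turn [-0.     0.    -0.001]
[ 0.07804737  0.91975829 -1.42973548]
```

```bash
python3 -m handwheel '[[0,0.0003,0.006,0,0,0],[0,0.0003,0.012,0,0,0],[0,0.0003,0.016,0,0,0],[0,0.0003,0.018,0,0,0],[0,0.0003,0.018,0,0,0]]'
python3 -m handwheel '[[0,0,0.003,0,0,0],[0,0,0.006,0,0,0],[0,0,0.009,0,0,0],[0,0,0.009,0,0,0]]'
```

```text
time_s: 8.35
tcp_pos: [489.1, -89.9, 137.7]
tcp_rot: [-2.062, -2.37, 0.0]
contact_force: [-0.2, 1.2, -0.2]
width: 0.198
grip_force: 39.2
time_s: 8.85
tcp_pos: [489.0, -89.9, 128.5]
tcp_rot: [-2.062, -2.37, 0.0]
contact_force: [-0.3, 0.6, -0.7]
width: 0.199
grip_force: 39.2
```

```bash
python3 -m handwheel '[[0,0,0.003,0,0,0],[0,0,0.006,0,0,0],[0,0,0.009,0,0,0],[0,0,0.011,0,0,0],[0,0,0.011,0,0,0]]'
python3 -m handwheel '[[0,0,0.001,0,0,0],[0,0,0.002,0,0,0],[0,0,0.003,0,0,0],[0,0,0.003,0,0,0]]'
```

```text
time_s: 9.48
tcp_pos: [489.1, -90.0, 117.7]
tcp_rot: [-2.062, -2.37, 0.0]
contact_force: [0.0, -0.1, -1.7]
width: 0.194
grip_force: 39.2
time_s: 9.98
tcp_pos: [489.2, -89.9, 115.1]
tcp_rot: [2.062, 2.37, 0.0]
contact_force: [-1.3, -0.2, 2.9]
width: 0.196
grip_force: 39.7
```

Light seat contact is at TCP z 115, as expected for resting between the slots. Add a touch of pressure and turn.

```bash
python3 -m handwheel '[[0,0,0.0004,0,0,0],[0,-0.0002,0.0004,0,0,-0.044],[0,-0.0003,0.0004,0,0,-0.087],[0,-0.0003,0.0004,0,0,-0.087]]'
```

```text
time_s: 10.48
tcp_pos: [488.9, -90.1, 114.6]
tcp_rot: [1.957, 2.457, 0.0]
contact_force: [-0.3, 1.4, 4.0]
width: 0.197
grip_force: 39.7
```

```bash
python3 -m handwheel '[[0,-0.0002,0.0005,0,0,-0.035],[0,-0.0004,0.0005,0,0,-0.07],[0,-0.0004,0.0005,0,0,-0.07]]'
```

```text
time_s: 10.85
tcp_pos: [488.5, -90.0, 113.6]
tcp_rot: [-1.869, -2.525, -0.0]
contact_force: [-0.2, 0.4, -1.2]
width: 0.199
grip_force: 39.1
```

Force has fallen back to zero while moving down, so the foot is in the slots. Lower gently.

```bash
python3 -m handwheel '[[0,0,0.001,0,0,0],[0,0,0.002,0,0,0],[0,0,0.003,0,0,0],[0,0,0.003,0,0,0]]'
python3 -m handwheel '[[0,0,0.001,0,0,0],[0,0,0.0015,0,0,0],[0,0,0.002,0,0,0],[0,0,0.002,0,0,0]]'
```

```text
time_s: 11.35
tcp_pos: [488.5, -90.1, 110.8]
tcp_rot: [-1.87, -2.525, -0.0]
contact_force: [0.7, -0.3, -0.2]
width: 0.2
grip_force: 39.1
time_s: 11.85
tcp_pos: [488.5, -90.1, 108.9]
tcp_rot: [1.87, 2.525, 0.0]
contact_force: [-1.1, -0.6, -0.4]
width: 0.198
grip_force: 39.1
```

```bash
python3 -m handwheel '[[0,0,0.0005,0,0,0],[0,0,0.001,0,0,0],[0,0,0.001,0,0,0]]'
python3 -m handwheel '[[0,0,0.0003,0,0,0],[0,0,0.0006,0,0,0],[0,0,0.0006,0,0,0]]'
```

```text
time_s: 12.22
tcp_pos: [488.5, -90.1, 108.3]
tcp_rot: [1.869, 2.525, -0.0]
contact_force: [-0.4, 0.4, 4.5]
width: 0.198
grip_force: 39.8
time_s: 12.6
tcp_pos: [488.5, -90.1, 108.2]
tcp_rot: [1.869, 2.524, -0.0]
contact_force: [-2.4, 0.3, 10.9]
width: 0.193
grip_force: 40.4
```

Firm stop at 108.2, 6.7 mm below seat contact, so it's home. Relax, open and rise.

```bash
python3 -m handwheel '[[0,0,-0.0008,0,0,0],[0,0,-0.0008,0,0,0]]'
python3 -m handwheel '[[0,0,0,0,0,0],[0,0,0,0,0,0],[0,0,0,0,0,0],[0,0,0,0,0,0]]' 0.5
python3 -m handwheel '[[0,0,-0.02,0,0,0],[0,0,-0.05,0,0,0],[0,0,-0.09,0,0,0],[0,0,-0.12,0,0,0],[0,0,-0.12,0,0,0],[0,0,-0.12,0,0,0],[0,0,-0.12,0,0,0]]'
python3 - <<'E'
from h import *
T=tool(); c=read_camera("wrist"); np.savez("w5.npz",T=T,**c)
P=cloud(c,T@c["T_tool_cam"]); n=P.reshape(-1,3)
m=n[np.hypot(n[:,0]-489,n[:,1]+93)<35]
for z0,z1 in((72,80),(112,121),(66,71.5)):
    k=m[(m[:,2]>z0)&(m[:,2]<z1)]; print(z0,len(k),len(k) and (cv2.minEnclosingCircle(k[:,:2].astype(np.float32)),np.median(k[:,2])))
k=n[(np.hypot(n[:,0]-580,n[:,1]+29)<14)&(n[:,2]>107)&(n[:,2]<116)]; print("knob",len(k),len(k) and (cv2.minEnclosingCircle(k[:,:2].astype(np.float32)),np.median(k[:,2])))
k=n[(np.hypot(n[:,0]-500,n[:,1]+26)<14)&(n[:,2]>80)&(n[:,2]<88)]; print("piv",len(k),np.median(k,0)); print(T.round(3).tolist())
E
```

```text
time_s: 12.85
tcp_pos: [488.5, -90.1, 108.3]
tcp_rot: [1.869, 2.525, 0.0]
contact_force: [-1.6, 0.8, 4.5]
width: 0.195
grip_force: 39.5
time_s: 13.35
tcp_pos: [488.4, -90.1, 108.0]
tcp_rot: [-1.87, -2.525, 0.0]
contact_force: [-1.0, -0.1, -0.3]
width: 0.501
grip_force: 0.0
time_s: 14.22
tcp_pos: [487.7, -90.0, 227.0]
tcp_rot: [-1.868, -2.523, 0.002]
contact_force: [0.4, -0.5, -0.4]
width: 0.496
grip_force: 0.0
72 1746 (((489.35223388671875, -92.61053466796875), 30.492769241333008), np.float64(75.69923631175962))
112 595 (((488.45770263671875, -93.3050765991211), 8.966460227966309), np.float64(117.69873136238328))
66 2002 (((489.4377746582031, -92.874267578125), 31.04363441467285), np.float64(70.63829044288846))
knob 309 (((580.133056640625, -31.086143493652344), 6.316965579986572), np.float64(111.38379196419035))
piv 915 [499.4220195  -26.37044017  84.7137382 ]
[[-0.292, 0.956, -0.002, 487.663], [0.956, 0.292, 0.0, -90.003], [0.001, -0.002, -1.0, 226.972], [0.0, 0.0, 0.0, 1.0]]
```

The cartridge is home: stem top at 117, upright and centred. Next, the retaining arm: shut the gripper, go down behind the knob (+y side) and push it round.

```bash
python3 - <<'E'
from h import *
go(582.6,-2.7,115,87)
p=np.array([-17,-82])
for d in range(6,91,6):
    a=np.radians(d); M=np.array([[np.cos(a),-np.sin(a)],[np.sin(a),np.cos(a)]]); print(d,((p-M@p)/1000).round(4),round(a,3))
E
```

```text
shift m [0.0557 0.1164 0.1119] turn [-0.002 -0.001  0.348]
6 [-0.0087  0.0013] 0.105
12 [-0.0174  0.0017] 0.209
18 [-0.0262  0.0012] 0.314
24 [-0.0348 -0.0002] 0.419
30 [-0.0433 -0.0025] 0.524
36 [-0.0514 -0.0057] 0.628
42 [-0.0592 -0.0097] 0.733
48 [-0.0666 -0.0145] 0.838
54 [-0.0733 -0.02  ] 0.942
60 [-0.0795 -0.0263] 1.047
66 [-0.085  -0.0331] 1.152
72 [-0.0897 -0.0405] 1.257
78 [-0.0937 -0.0483] 1.361
84 [-0.0968 -0.0565] 1.466
90 [-0.099 -0.065] 1.571
```

```bash
python3 -m handwheel '[[0.025,0.05,0,0,0,0.15],[0.05,0.1,0,0,0,0.3],[0.0557,0.1164,0,0,0,0.348],[0.0557,0.1164,0,0,0,0.348],[0.0557,0.1164,0.03,0,0,0.348],[0.0557,0.1164,0.07,0,0,0.348],[0.0557,0.1164,0.1,0,0,0.348],[0.0557,0.1164,0.112,0,0,0.348],[0.0557,0.1164,0.112,0,0,0.348],[0.0557,0.1164,0.112,0,0,0.348],[0.0557,0.1164,0.112,0,0,0.348]]' 0 20
python3 - <<'E'
from h import *
go(582.1,-13.7,115,87)
E
```

```text
time_s: 15.65
tcp_pos: [584.3, -2.9, 117.3]
tcp_rot: [2.277, 2.162, 0.002]
contact_force: [-0.5, -0.8, 0.3]
width: 0.001
grip_force: 0.0
shift m [-0.0109 -0.0017  0.0023] turn [ 0.002 -0.     0.   ]
```

```bash
python3 -m handwheel '[[-0.004,-0.0017,0.002,0,0,0],[-0.008,-0.0017,0.002,0,0,0],[-0.011,-0.0017,0.002,0,0,0],[-0.011,-0.0017,0.002,0,0,0]]'
python3 -m handwheel '[[-0.0043,0.0007,0,0,0,0.052],[-0.0087,0.0013,0,0,0,0.105],[-0.013,0.0015,0,0,0,0.157],[-0.0174,0.0017,0,0,0,0.209],[-0.0218,0.0015,0,0,0,0.262],[-0.0262,0.0012,0,0,0,0.314],[-0.0305,0.0005,0,0,0,0.367],[-0.0348,-0.0002,0,0,0,0.419],[-0.0348,-0.0002,0,0,0,0.419]]'
python3 - <<'E'
from h import *
c=read_camera("top"); P=cloud(c,c["pose"]).reshape(-1,3)
cv2.imwrite("pics/t6.png",cv2.resize(c["img"][215:315,330:430],(600,600),interpolation=2)[...,::-1]); T=tool(); print(T.round(3).tolist())
E
```

```text
time_s: 16.15
tcp_pos: [581.3, -14.2, 114.1]
tcp_rot: [2.279, 2.162, -0.0]
contact_force: [-0.5, 0.5, 0.4]
width: -0.0
grip_force: 0.0
time_s: 17.27
tcp_pos: [579.2, -49.3, 114.2]
tcp_rot: [2.679, 1.64, -0.001]
contact_force: [-0.1, 0.7, 0.4]
width: 0.003
grip_force: 0.0
[[0.454, 0.891, 0.0, 579.339], [0.891, -0.454, -0.001, -48.991], [-0.0, 0.0, -1.0, 114.188], [0.0, 0.0, 0.0, 1.0]]
```

```bash
python3 -m handwheel '[[-0.0043,0.0007,0,0,0,0.052],[-0.0087,0.0013,0,0,0,0.105],[-0.0131,0.0015,0,0,0,0.157],[-0.0174,0.0017,0,0,0,0.209],[-0.0218,0.0015,0,0,0,0.262],[-0.0262,0.0012,0,0,0,0.314],[-0.0305,0.0005,0,0,0,0.367],[-0.0348,-0.0002,0,0,0,0.419],[-0.0391,-0.0014,0,0,0,0.471],[-0.0433,-0.0025,0,0,0,0.524],[-0.0474,-0.0041,0,0,0,0.576],[-0.0514,-0.0057,0,0,0,0.628],[-0.0553,-0.0077,0,0,0,0.681],[-0.0592,-0.0097,0,0,0,0.733],[-0.0592,-0.0097,0,0,0,0.733]]'
python3 - <<'E'
from h import *
T=tool();c=read_camera("wrist");P=cloud(c,T@c["T_tool_cam"]).reshape(-1,3)
k=P[(np.hypot(P[:,0]-499,P[:,1]+26)<100)&(P[:,2]>79)&(P[:,2]<88)&(np.hypot(P[:,0]-499,P[:,1]+26)>16)]
print(len(k),np.degrees(np.median(np.arctan2(k[:,1]+26.4,k[:,0]-499.3))) if len(k) else 0, T[:3,3])
E
```

```text
time_s: 19.2
tcp_pos: [543.3, -97.3, 114.1]
tcp_rot: [3.089, 0.571, -0.001]
contact_force: [0.7, 0.5, 0.1]
width: 0.001
grip_force: 0.0
2362 -68.00219722356812 [543.28171439 -97.28920688 114.12063778]
```

The arm is following, now at -68° against a stop at about -83.4°. Finish slowly, watching the force.

```bash
python3 -m handwheel '[[-0.0043,0.0007,0,0,0,0.052],[-0.0087,0.0013,0,0,0,0.105],[-0.0131,0.0015,0,0,0,0.157],[-0.016,0.0016,0,0,0,0.192],[-0.016,0.0016,0,0,0,0.192]]'
python3 -m handwheel '[[-0.0014,0.0002,0,0,0,0.017],[-0.0029,0.0004,0,0,0,0.035],[-0.0043,0.0007,0,0,0,0.052],[-0.0043,0.0007,0,0,0,0.052]]'
```

```text
time_s: 19.88
tcp_pos: [529.0, -104.2, 114.1]
tcp_rot: [3.13, 0.273, -0.001]
contact_force: [0.8, -0.5, -0.1]
width: -0.002
grip_force: 0.0
time_s: 20.38
tcp_pos: [525.6, -105.5, 114.2]
tcp_rot: [3.136, 0.192, 0.001]
contact_force: [1.1, -0.2, -0.0]
width: -0.001
grip_force: 0.7
```

```bash
python3 -m handwheel '[[-0.0005,0,0,0,0,0],[-0.001,0,0,0,0,0],[-0.001,0,0,0,0,0]]'
python3 -m handwheel '[[-0.0005,0,0,0,0,0],[-0.001,0,0,0,0,0],[-0.001,0,0,0,0,0]]'
```

```text
time_s: 20.75
tcp_pos: [525.5, -105.5, 114.3]
tcp_rot: [3.135, 0.193, 0.004]
contact_force: [3.9, 0.1, -2.8]
width: 0.005
grip_force: 2.5
time_s: 21.12
tcp_pos: [525.3, -105.5, 114.4]
tcp_rot: [3.135, 0.194, 0.006]
contact_force: [7.7, 1.2, -3.6]
width: -0.0
grip_force: 3.4
```

The arm is on its stop: the force rises without motion, and the knob is at x≈508 as predicted. Back off and check.

```bash
python3 -m handwheel '[[0.008,0,0,0,0,0],[0.02,0,0,0,0,0],[0.035,0,0,0,0,0],[0.035,0,-0.03,0,0,0],[0.035,0,-0.08,0,0,0],[0.035,0,-0.12,0,0,0],[0.035,0,-0.12,0,0,0],[0.035,0,-0.12,0,0,0]]'
python3 - <<'E'
from h import *
T=tool();c=read_camera("wrist"); W=T@c["T_tool_cam"]; P=cloud(c,W).reshape(-1,3)
r=np.hypot(P[:,0]-499.2,P[:,1]+26.4); k=P[(r<75)&(r>20)&(P[:,2]>80)&(P[:,2]<88)]
print("arm ang",len(k),np.degrees(np.median(np.arctan2(k[:,1]+26.4,k[:,0]-499.2))))
for l,(x,y,z0,z1) in dict(knob=(508,-108,107,113.5),stem=(489,-93,114,121),flange=(480,-93,73,78)).items():
    k=P[(np.hypot(P[:,0]-x,P[:,1]-y)<14)&(P[:,2]>z0)&(P[:,2]<z1)]; print(l,len(k),len(k) and (cv2.minEnclosingCircle(k[:,:2].astype(np.float32)),np.median(k[:,2])))
cv2.imwrite("pics/end.png",c["img"][...,::-1]); print(get_obs()["contact_force"],get_obs()["qvel"].max())
E
```

```text
time_s: 22.12
tcp_pos: [557.5, -101.3, 233.6]
tcp_rot: [-3.135, -0.193, 0.003]
contact_force: [-0.6, 0.1, -0.2]
width: -0.0
grip_force: 0.0
arm ang 842 -82.7313272134585
knob 0 0
stem 0 0
flange 11 (((481.7187805175781, -79.77472686767578), 3.6600217819213867), np.float64(76.58321005433862))
[-0.91295634 -0.36197251 -0.13967982] 0.011956193150839877
```

View pics/end.png

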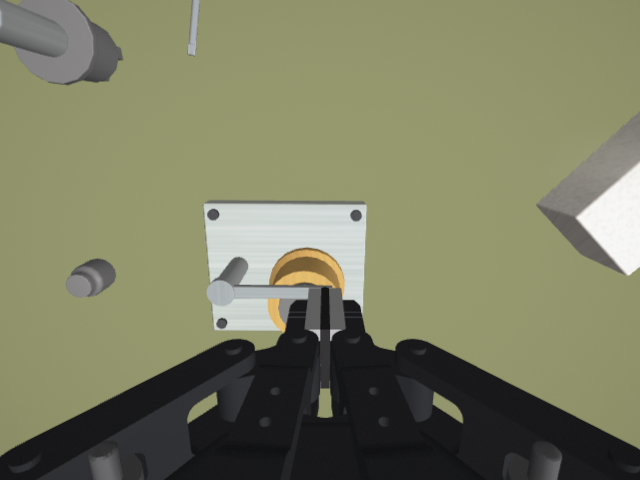

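The arm runs from (220,292) to (325,292), parallel to the nest edge and over the flange. The gripper is clear of everything.

```bash
python3 -c "
from plant import *
print(job_done())"
```

```text
the job is handed in; nothing more can be done
None
```

The cartridge is fully home in the housing (foot in the slots, highest force seen about 11 N), the retaining arm is closed on its stop over the flange, the robot is clear, no bystander was touched, and the job was handed in at about 22 s.

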